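# Turn the drained filter bowl mouth-up on its cork disc

### The job

The washed red filter bowl has drained mouth-down on the blue mat. Lay it on its side in the groove of the V-block and let go of it there to change your grip, then turn it the rest of the way over and leave it standing mouth-up with its whole foot on the cork disc. It is clean and freshly painted, so set it down gently, never let it touch the bare bench top, and leave the other parts on the bench where they are.

Things in the scene. Friction and masses are not known exactly. Their poses are not given: they have to be found in the camera images.
- bowl: Red filter bowl, a straight round cup of outside diameter 60 mm, 90 mm tall, wall 4 mm, closed foot 6 mm thick with a bare metal spot outside; 0.18 to 0.36 kg, rigid. Its origin is the centre of its MOUTH and its +z axis points from the mouth to the closed foot: +z up means mouth-down (the start), +z down means mouth-up (the goal). The centre of mass lies on the axis about 52 mm from the mouth.
- bowl_mid (a point): Point on the bowl's axis halfway up, 45 mm from the mouth and 45 mm from the foot.
- bowl_foot (a point): Centre of the outside of the bowl's closed foot, 90 mm from the mouth.
- mat: Blue rigid drain mat, 130 x 130 x 4 mm, fixed; the bowl starts mouth-down on it, within 15 mm of its middle. Origin: centre of the underside, on the bench.
- vblock: Steel V-block, fixed, 80 mm long (its x axis, the groove's direction), 48 mm wide (its y axis), about 42 mm high, with an open V groove along its top that is open at both ends. It is narrower than the bowl, so fingers can pass beside it to hold a bowl lying in it by its sides. Groove faces slope 40 degrees. Origin: centre of the underside, on the bench.
- groove (a point): Point 60 mm above the bench over the middle of the V-block: where the bowl's axis lies, level and along the block's x axis, when the bowl rests in the groove.
- disc: Round cork disc, diameter 110 mm, 6 mm thick, fixed on the bench; the bowl's destination. It and the mat are on either side of the V-block, either way round. Origin: centre of the underside.
- table: The white bench top, its surface at height 0; the bowl must not touch it.
- element: Bystander: off-white filter element, upright cylinder 48 mm in diameter, 55 mm tall. Origin: centre of the underside.
- tin: Bystander: green tin, 60 mm in diameter, 55 mm tall. Origin: centre of the underside.
- union_a: Bystander: brass union, 24 mm in diameter, 27 mm tall, on the robot's side of the V-block. Origin: centre of the underside.
- union_b: Bystander: brass union, 24 mm in diameter, 27 mm tall, beyond the V-block. Origin: centre of the underside.
- lockring: Bystander: flat steel ring, outside diameter 68 mm, 8 mm high. Origin: centre of the underside.
- spanner: Bystander: steel spanner, 160 mm long, lying flat. Origin near its middle.
Things that resemble listed ones, but are neither listed nor needed, are in the scene too. What is meant by the bowl is not yellow, and is the larger of those in its own colour.

How it is judged:
On the way:
1. the bowl lies on its side in the V-block's groove, let go (angle between the z axis of bowl and the x axis of vblock, either way round below 0.2 rad and distance between bowl_mid and groove below 0.03 m and contact force between bowl and the fingers below 0.1 N and linear speed of bowl below 0.02 m/s), for 0.2 s.
At the end, for the whole second after the job is handed in: The bowl stands mouth-up at rest with its foot on the cork disc: its axis within 0.1 rad of vertical, its foot centre within 27 mm of the disc's centre and at the height of the disc's top (within 3 mm) (angle between bowl's own z axis and vertical above 3.04 rad and horizontal distance between bowl_foot and disc below 0.027 m and z of bowl_foot in the frame of disc between 0.003 and 0.009 m and linear speed of bowl below 0.02 m/s and angular speed of bowl below 0.2 rad/s); the robot touches nothing.
It fails at once if the bowl touches the bare bench top (contact force between bowl and table above 0.5 N).
It fails at once if the bowl is dropped onto the V-block or the disc (lands with more than 40 N while not held) ((contact force between bowl and vblock above 40 N and contact force between bowl and the fingers below 0.5 N) or (contact force between bowl and disc above 40 N and contact force between bowl and the fingers below 0.5 N)).
It fails at once if the bowl is banged or pressed onto the V-block or the disc with more than 90 N (contact force between bowl and vblock above 90 N or contact force between bowl and disc above 90 N).
It fails at once if another part on the bench is moved by more than 20 mm (distance of any of element, tin, union_a, union_b, lockring, spanner from where it was at the start of the episode above 0.02 m).
It also fails if it takes over 64 s, if anything falls off the work surface, if the arm or the gripper's body presses on something with over 40 N, if the wrist force passes 120 N, or if a joint passes its speed limit or range.

### The arm

A 7-joint arm with a two-finger parallel gripper is mounted at the origin on the work surface. World frame = base frame: x ahead of the robot, y to its left, z up, the work surface at z = 0. Lengths are in m, angles in rad, forces in N, time in s.
With the tool pointing down it reaches from about 0.425 to 0.925 m from the base axis. Payload 6.8 kg.
Tool frame: the origin (TCP) lies on the centre line of the jaws, within the pads' length; the fingertips stand 22 mm ahead of it and the grasp point (between the pads) lies 3 mm ahead of it; z points along the fingers, y is the direction in which the jaws open and shut (so a half turn about z gives the same grasp; the last joint's range is limited). The gripper opens to 85 mm and grips with 20 to 120 N. Pads are 22 mm wide; open, the fingers measure 114 mm over their backs; the gripper's body (76 mm by 85 mm) begins 54 mm behind the grasp point. The pads swing forward as they close: fully open they stand 13 mm farther back than shut.
Start: joints at [-1.258, 0.477, 0.022, 1.555, -0.011, 1.109, -0.083], TCP at [0.276, 0.616, 0.253] pointing down, gripper open.
Joint ranges: [-2.96, 2.96], [-0.34, 2.1], [-1.41, 1.46], [0.24, 2.44], [-1.37, 4.51], [0.17, 1.92], [-2.96, 2.96]. Speed limits (rad/s): [2.39, 2.39, 3.14, 3.14, 3.14, 3.14, 3.14].

### API

Orientations are given as a unit quaternion [x, y, z, w].
In Python, from cell import state, get_image, calibration, close_job, masks_of gives the robot as it stands. The module is installed in compiled form; this text tells all that it offers.
- The arm moves only by the tool step_arm, never from a script. Its argument "moves" is a list of rows, each a list of 6 numbers: the shift along the tool's x, y, z in cm, then the turn, a rotation vector about the tool's x, y, z in degrees. A call has 1 to 8 rows; each row shifts and turns the pose as measured when the row begins, along the tool's axes as they then stand; what a row does not reach is not made up. A row lasts 1/12 s, in which the tool goes at most 41.7 mm and 7.16 degrees, less where a joint would pass 70% of its speed; a pose out of reach is approached as far as the arm can. A call is refused whole if a number of a shift passes 4.17 or a number of a turn 7.16, either way. A call with a gripper value outside its range is refused whole. "jaw" is the closure, from -1 (fully open) to 1 (shut), set as the call begins (left out, the last holds). The fingers move at their own pace and stop on an object; "newtons" is the grip in N (left out, the last holds). Time passes only in rows, so rows that do not move let the fingers close. It gives the time, the measured TCP pose, the force and the opening at its end, in the units of the state.
- state(): the state, without advancing time (a new reading comes with each control period).
- get_image(name): name is "side" or "top" or "wrist"; returns (picture, depth): 400x640x3 uint8, red, green, blue; 400x640 float32, m along the optical axis (not along the pixel's ray), 0 where there is no reading.
- calibration(name): a dict with "fx", "fy", "cx", "cy" (pixels), "k1" (the pictures are not rectified: a ray, as slopes to the right and down, at radius r is drawn at 1 + k1 r^2 times it, then the intrinsics apply), "pose" (4x4, takes a point from camera to world coordinates); the wrist camera has in their place "hand_eye" (4x4, takes a point from camera to tool coordinates, whose origin is the TCP and whose axes are the flange's). Camera axes: x right, y down, z forward; pixel columns grow to the right and rows downward; lengths in m; the calibration is good to about 2 mm. A picture is of the moment at which its call begins: read the wrist's pose just before it. calibration takes no time and is no camera call.
- close_job(): hands the job in, once; it reports no verdict.
Trained networks look in the newest picture that a camera, given by its name, has taken for a name from the list of things; names that differ only in an ending like _2 or _b are one class to them, and where a whole thing is asked for, a point or a joint stands for the part that bears it (a point fixed in the world has none). Each returns a list of dicts, best first, with "confidence" (0 to 1); they miss things now and then, are a little off and sometimes report something else, mostly with a low value. They report only what shows in the picture. A call takes as long as a camera call. They do not tell look-alikes from the thing itself.
- masks_of(name, camera): "pixels" (400x640 bool, what is visible of it) and "xy" ([column, row] in pixels, amid what is visible of it).
The state is a dict: "clock": time; "q": joint angles; "joint_vel": joint speeds; "tau": joint torques, N m; "eef_pos": TCP position; "orientation": TCP orientation; "wrist_force": force on the tool from outside, world axes, zero at the start; "ft_torque": the same for the moment, N m; "finger_gap": finger opening in m.
Only numpy, scipy, OpenCV 4.12 (cv2) and the standard library are available. Lean on these libraries where they do the work, as an engineer would, in place of code of your own. Each camera call takes 0.05 s, during which the arm holds its last target. There are 200 camera calls.

## Working session

There is one attempt and no reset: what is moved stays moved. The work goes in short steps, Python scripts to look and compute and a tool call to move; the robot and the scene stay as the last step left them, time stands still between calls to the robot, and variables do not carry over. Pictures are saved under pics/ and viewed, about 8 in all and at most 12, crops included, and the job is handed in when it is done.

Besides the shell and the picture viewer there is one more tool, called after ">>>" in YAML: its name, and indented under it one key for each argument. step_arm: Moves the arm, as the interface text tells. Its arguments: {"type":"object","properties":{"moves":{"type":"array"},"jaw":{"type":"number"},"newtons":{"type":"number"}},"required":["moves"]}

```bash
mkdir -p pics; cat > h.py <<'E'
import numpy as np, cv2
from cell import *
def world(cam, T, d, px):
    # px Nx2 (col,row), d depths -> world pts
    c=calibration(cam); px=np.atleast_2d(px).astype(float)
    K=np.array([[c['fx'],0,c['cx']],[0,c['fy'],c['cy']],[0,0,1]])
    n=cv2.undistortPoints(px.reshape(-1,1,2),K,np.array([c['k1'],0,0,0,0.])).reshape(-1,2)
    P=np.c_[n*d[:,None],d]
    return P@T[:3,:3].T+T[:3,3]
def camT(cam,s=None):
    c=calibration(cam)
    if 'pose' in c: return np.array(c['pose'])
    from scipy.spatial.transform import Rotation as R
    T=np.eye(4);T[:3,:3]=R.from_quat(s['orientation']).as_matrix();T[:3,3]=s['eef_pos']
    return T@np.array(c['hand_eye'])
def cloud(cam,T,dep,mask):
    r,c=np.nonzero(mask&(dep>0)); return world(cam,T,dep[r,c],np.c_[c,r])
E
python3 - <<'E'
from h import *
s=state(); print({k:np.round(v,3).tolist() for k,v in s.items()})
ims={}
for cam in ['top','side']:
    im,d=get_image(cam); ims[cam]=im; T=camT(cam); print(cam,np.round(T,3).tolist())
    cv2.imwrite(f'pics/{cam}0.png',im[:,:,::-1])
    for n in ['bowl','mat','vblock','disc','element','tin','union_a','lockring','spanner']:
        for m in masks_of(n,cam):
            if m['confidence']<.2: continue
            p=cloud(cam,T,d,m['pixels'])
            if len(p)==0: continue
            zt=p[p[:,2]>np.percentile(p[:,2],90)-.006]
            print(cam,n,round(m['confidence'],2),np.round(m['xy']),len(p),'med',np.round(np.median(p,0),3),'lo',np.round(np.percentile(p,2,axis=0),3),'hi',np.round(np.percentile(p,98,axis=0),3),'topmean',np.round(zt.mean(0),3))
print(state()['clock'])
E
```

```text
{'clock': 0.0, 'q': [-1.258, 0.478, 0.022, 1.556, -0.011, 1.109, -0.083], 'joint_vel': [0.0, -0.0, 0.001, 0.001, 0.001, 0.002, 0.001], 'tau': [0.001, -59.646, 1.609, -28.119, 0.013, 0.009, 0.0], 'eef_pos': [0.276, 0.616, 0.252], 'orientation': [0.209, 0.978, -0.001, -0.0], 'wrist_force': [0.722, -0.1, 1.336], 'ft_torque': [-0.043, 0.032, -0.031], 'finger_gap': 0.085}
top [[-0.018, -0.98, 0.198, 0.339], [-1.0, 0.018, 0.0, -0.039], [-0.004, -0.198, -0.98, 0.976], [0.0, 0.0, 0.0, 1.0]]
top bowl 0.78 [415. 158.] 267 med [ 0.64  -0.272  0.061] lo [ 0.627 -0.292  0.009] hi [ 0.662 -0.258  0.066] topmean [ 0.645 -0.276  0.063]
top bowl 0.64 [480. 228.] 719 med [ 0.445 -0.422  0.088] lo [ 0.421 -0.458  0.008] hi [ 0.472 -0.406  0.093] topmean [ 0.448 -0.434  0.09 ]
top bowl 0.57 [426. 202.] 631 med [ 0.506 -0.279  0.093] lo [ 0.483 -0.311  0.012] hi [ 0.537 -0.259  0.097] topmean [ 0.511 -0.286  0.094]
top mat 0.74 [416. 216.] 1708 med [ 0.484 -0.272  0.004] lo [ 0.434 -0.355 -0.   ] hi [ 0.57  -0.22   0.008] topmean [ 0.493 -0.281  0.004]
top mat 0.39 [428. 202.] 648 med [ 0.508 -0.279  0.0
[... 2899 characters left out ...]
.143  0.055]
side union_a 0.68 [254. 260.] 136 med [ 0.381 -0.155  0.017] lo [ 0.372 -0.161  0.002] hi [ 0.391 -0.145  0.028] topmean [ 0.381 -0.151  0.026]
side union_a 0.61 [381. 207.] 106 med [ 0.691 -0.026  0.016] lo [ 0.683 -0.032  0.001] hi [0.709 0.01  0.028] topmean [ 0.693 -0.024  0.026]
side union_a 0.57 [239. 189.] 57 med [0.35  0.15  0.007] lo [0.335 0.1   0.004] hi [0.38  0.161 0.01 ] topmean [0.353 0.138 0.007]
side lockring 0.54 [243. 191.] 254 med [0.363 0.133 0.006] lo [ 0.333  0.096 -0.001] hi [0.395 0.179 0.01 ] topmean [0.364 0.128 0.007]
side spanner 0.68 [344. 160.] 193 med [0.669 0.254 0.007] lo [0.652 0.19  0.001] hi [0.69  0.337 0.01 ] topmean [0.669 0.261 0.008]
1.0
```

View pics/top0.png

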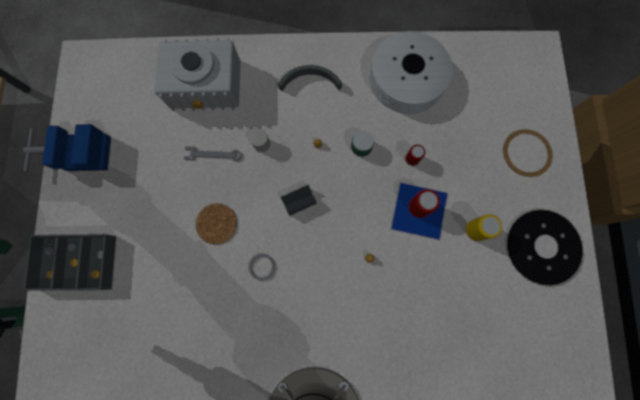

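View pics/side0.png

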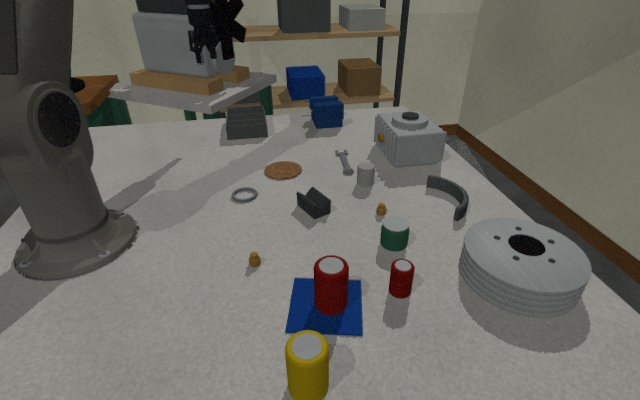

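Big red bowl on the mat at top (426,202). Look-alikes: the small red cup at (415,155) and the yellow cup at (484,228), which I reject on size and colour. Next I'll fit the V-block, bowl and disc, and check the choice in a crop.

```bash
cat >> h.py <<'E'
from scipy.optimize import least_squares
def fitv(p,x0):
    # groove faces: z=0.0208+tan40*|across|, inside block footprint ; x0=(x,y,yaw)
    def f(v):
        c,s=np.cos(v[2]),np.sin(v[2]); a=-s*(p[:,0]-v[0])+c*(p[:,1]-v[1])
        return p[:,2]-(v[3]+np.tan(np.radians(40))*np.abs(a))
    best=None
    for y in np.radians(np.arange(0,180,20)):
        r=least_squares(f,[x0[0],x0[1],y,.021],loss='soft_l1',f_scale=.002)
        if best is None or r.cost<best.cost: best=r
    v=best.x; c,s=np.cos(v[2]),np.sin(v[2])
    al=c*(p[:,0]-v[0])+s*(p[:,1]-v[1]); lo,hi=np.percentile(al,[1,99]); m=(lo+hi)/2
    return v[0]+m*c,v[1]+m*s,np.degrees(v[2])%180,v[3],hi-lo,np.median(abs(best.fun))
def fitc(xy,r,x0):
    q=least_squares(lambda v:np.hypot(xy[:,0]-v[0],xy[:,1]-v[1])-r,x0,loss='soft_l1',f_scale=.002); return q.x,np.median(abs(q.fun))
E
python3 - <<'E'
from h import *
for cam in ['top','side']:
    im,d=get_image(cam); T=camT(cam)
    P=cloud(cam,T,d,np.ones(d.shape,bool))
    near=lambda x,y,r:P[np.hypot(P[:,0]-x,P[:,1]-y)<r]
    v=near(.535,.03,.055); v=v[(v[:,2]>.018)&(v[:,2]<.05)]; print(cam,'v',len(v),np.round(fitv(v,(.535,.03)),4))
    b=near(.511,-.288,.05); w=b[(b[:,2]>.02)&(b[:,2]<.085)]; t=b[b[:,2]>.088]
    print('bowl wall',fitc(w[:,:2],.03,(.511,-.288)),'top mid',np.round((t.min(0)+t.max(0))/2,4),np.round(np.ptp(t,axis=0),3))
    e=near(.478,.25,.075); e=e[(e[:,2]>.0035)&(e[:,2]<.012)]; print('disc mid',np.round((np.percentile(e,1,axis=0)+np.percentile(e,99,axis=0))/2,4),np.round(np.ptp(e,axis=0),3))
    # crop
    if cam=='side': cv2.imwrite('pics/crop1.png',cv2.resize(im[150:380,220:440,::-1],None,fx=2.6,fy=2.6,interpolation=cv2.INTER_CUBIC))
    n=near(.5,.0,.55)
E
```

```text
top v 622 [5.329000e-01 3.090000e-02 1.138085e+02 1.990000e-02 7.830000e-02
 1.400000e-03]
bowl wall (array([ 0.51212711, -0.28851575]), np.float64(0.00034627992793650336)) top mid [ 0.5121 -0.2871  0.0931] [0.057 0.057 0.01 ]
disc mid [0.4779 0.2523 0.0066] [0.136 0.119 0.008]
side v 535 [5.299000e-01 2.960000e-02 1.148534e+02 1.720000e-02 8.060000e-02
 2.300000e-03]
bowl wall (array([ 0.51252222, -0.28604197]), np.float64(0.0004167616515417284)) top mid [ 0.5118 -0.2881  0.0925] [0.058 0.057 0.009]
disc mid [0.479  0.2511 0.0065] [0.112 0.112 0.006]
```

View pics/crop1.png

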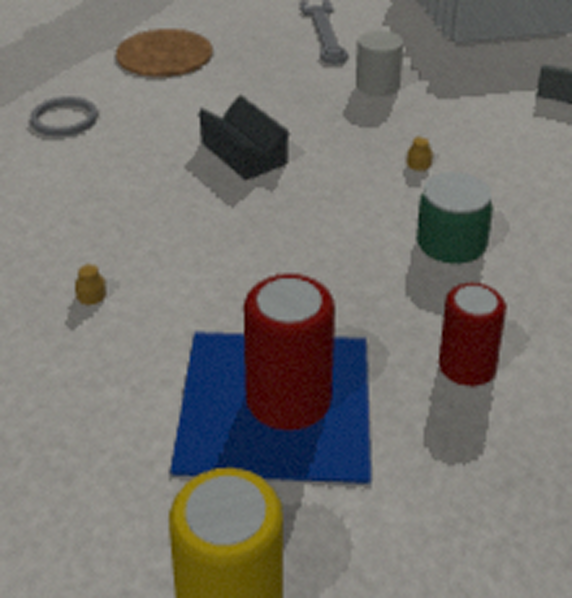

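The crop shows the large red bowl on the blue mat at crop (289,350), the small red cup at (472,335) and the yellow one at (228,530), so the choice is confirmed. The groove runs at yaw ≈114°. I'll add a planning helper and start travelling.

```bash
cat >> h.py <<'E'
from scipy.spatial.transform import Rotation as R
from scipy.spatial.transform import Slerp
Z=np.array([0,0,1.])
def ori(yaw,tilt):
    # tool x along yaw(deg) when vertical (pointing down), then tilt deg about tool y
    a=np.radians(yaw); x=np.array([np.cos(a),np.sin(a),0]); M=np.c_[x,np.cross(-Z,x),-Z]
    return R.from_matrix(M)*R.from_rotvec([0,np.radians(tilt),0])
def plan(pos,rot,n=None,s=None):
    s=s or state(); p0=np.array(s['eef_pos']); r0=R.from_quat(s['orientation']); pos=np.array(pos)
    ang=np.degrees((r0.inv()*rot).magnitude()); d=np.linalg.norm(pos-p0)
    n=n or int(max(1,np.ceil(d/.040),np.ceil(ang/6.9))); sl=Slerp([0,1],R.concatenate([r0,rot]))
    print('from',np.round(p0,4),'d %.4f ang %.1f n %d'%(d,ang,n),'t',round(s['clock'],2))
    for i in range(n):
        a,b=sl(i/n),sl((i+1)/n)
        print(np.round(np.r_[a.inv().apply((pos-p0)/n)*100,np.degrees((a.inv()*b).as_rotvec())],2).tolist())
def where(s=None):
    s=s or state(); r=R.from_quat(s['orientation']).as_matrix()
    x,z=r[:,0],r[:,2]; y=r[:,1]
    print('t %.2f'%s['clock'],'p',np.round(s['eef_pos'],4),'z',np.round(z,3),'y',np.round(y,3),'F',np.round(s['wrist_force'],1),'gap %.4f'%s['finger_gap'],'q',np.round(s['q'],2))
E
python3 - <<'E'
from h import *
plan([.53,.1,.28],ori(114,0))
E
```

```text
from [0.2757 0.6161 0.2533] d 0.5760 ang 41.9 n 15 t 1.1
[-2.95, -2.45, -0.18, 0.0, -0.0, 2.79]
[-3.07, -2.3, -0.18, 0.0, -0.0, 2.79]
[-3.18, -2.15, -0.18, 0.0, -0.0, 2.79]
[-3.28, -1.99, -0.18, 0.0, -0.0, 2.79]
[-3.37, -1.83, -0.18, 0.0, -0.0, 2.79]
[-3.46, -1.66, -0.18, 0.0, -0.0, 2.79]
[-3.53, -1.49, -0.18, 0.0, -0.0, 2.79]
[-3.6, -1.32, -0.18, 0.0, -0.0, 2.79]
[-3.66, -1.14, -0.18, 0.0, -0.0, 2.79]
[-3.71, -0.96, -0.18, 0.0, -0.0, 2.79]
[-3.76, -0.78, -0.18, 0.0, -0.0, 2.79]
[-3.79, -0.6, -0.18, 0.0, -0.0, 2.79]
[-3.81, -0.41, -0.18, 0.0, -0.0, 2.79]
[-3.83, -0.22, -0.18, 0.0, -0.0, 2.79]
[-3.84, -0.04, -0.18, 0.0, -0.0, 2.79]
```

>>> step_arm:
  moves:
    - [-3.0,-2.4,-0.2,0,0,2.8]
    - [-3.1,-2.3,-0.2,0,0,2.8]
    - [-3.2,-2.1,-0.2,0,0,2.8]
    - [-3.3,-2.0,-0.2,0,0,2.8]
    - [-3.4,-1.8,-0.2,0,0,2.8]
    - [-3.5,-1.7,-0.2,0,0,2.8]
    - [-3.5,-1.5,-0.2,0,0,2.8]
    - [-3.6,-1.3,-0.2,0,0,2.8]
  jaw: -1
  newtons: 60

```text
clock: 1.77
eef_pos: [0.4099, 0.3397, 0.2673]
orientation: [0.394, 0.919, 0.002, -0.003]
wrist_force: [1.7, -0.1, 1.6]
finger_gap: 0.0855
```

>>> step_arm:
  moves:
    - [-3.7,-1.1,-0.2,0,0,2.8]
    - [-3.7,-1.0,-0.2,0,0,2.8]
    - [-3.8,-0.8,-0.2,0,0,2.8]
    - [-3.8,-0.6,-0.2,0,0,2.8]
    - [-3.8,-0.4,-0.2,0,0,2.8]
    - [-3.8,-0.2,-0.2,0,0,2.8]
    - [-3.8,0,-0.2,0,0,2.8]

```text
clock: 2.35
eef_pos: [0.5313, 0.0852, 0.2823]
orientation: [0.552, 0.834, 0.005, -0.003]
wrist_force: [1.0, 0.4, 0.3]
finger_gap: 0.0855
```

```bash
python3 - <<'E'
from h import *
where()
s=state(); im,d=get_image('wrist'); T=camT('wrist',s); P=cloud('wrist',T,d,np.ones(d.shape,bool))
near=lambda x,y,r:P[np.hypot(P[:,0]-x,P[:,1]-y)<r]
v=near(.535,.03,.055); v=v[(v[:,2]>.018)&(v[:,2]<.05)]; print(len(v))
if len(v)>100: print(np.round(fitv(v,(.535,.03)),4))
e=near(.478,.25,.075); e=e[(e[:,2]>.0035)&(e[:,2]<.012)]; print(len(e))
if len(e)>100: print('disc mid',np.round((np.percentile(e,1,axis=0)+np.percentile(e,99,axis=0))/2,4),np.round(np.ptp(e,axis=0),3))
print('cam',np.round(T,3).tolist())
# tilt while heading to mat
plan([.47,-.2,.20],ori(114,-45))
cv2.imwrite('pics/w1.png',im[:,:,::-1])
E
```

```text
t 2.35 p [0.5313 0.0852 0.2823] z [ 0.001  0.011 -1.   ] y [0.92  0.391 0.005] F [1.  0.4 0.3] gap 0.0855 q [-0.61  0.23  0.41  1.87 -0.12  1.06  0.24]
2306
[5.312000e-01 3.220000e-02 1.138795e+02 2.020000e-02 7.930000e-02
 8.000000e-04]
5333
disc mid [0.4779 0.2415 0.006 ] [0.109 0.091 0.005]
cam [[0.92, 0.37, 0.127, 0.498], [0.391, -0.875, -0.286, 0.16], [0.005, 0.312, -0.95, 0.404], [0.0, 0.0, 0.0, 1.0]]
from [0.5345 0.0762 0.2832] d 0.2956 ang 45.3 n 8 t 2.4
[-2.89, -2.06, 1.01, -0.04, -5.66, -0.23]
[-2.77, -2.07, 1.29, -0.04, -5.66, -0.23]
[-2.62, -2.08, 1.56, -0.04, -5.66, -0.23]
[-2.45, -2.1, 1.81, -0.04, -5.66, -0.23]
[-2.25, -2.11, 2.04, -0.04, -5.66, -0.23]
[-2.03, -2.12, 2.25, -0.04, -5.66, -0.23]
[-1.79, -2.13, 2.43, -0.04, -5.66, -0.23]
[-1.53, -2.13, 2.6, -0.04, -5.66, -0.23]
```

>>> step_arm:
  moves:
    - [-2.9,-2.1,1.0,0,-5.7,-0.2]
    - [-2.8,-2.1,1.3,0,-5.7,-0.2]
    - [-2.6,-2.1,1.6,0,-5.7,-0.2]
    - [-2.5,-2.1,1.8,0,-5.7,-0.2]
    - [-2.3,-2.1,2.0,0,-5.7,-0.2]
    - [-2.0,-2.1,2.2,0,-5.7,-0.2]
    - [-1.8,-2.1,2.4,0,-5.7,-0.2]
    - [-1.5,-2.1,2.6,0,-5.7,-0.2]

```text
clock: 3.07
eef_pos: [0.4788, -0.1949, 0.2107]
orientation: [0.51, 0.77, -0.202, 0.326]
wrist_force: [1.6, -1.9, -1.2]
finger_gap: 0.0854
```

```bash
python3 - <<'E'
from h import *
where()
s=state(); im,d=get_image('wrist'); T=camT('wrist',s); P=cloud('wrist',T,d,np.ones(d.shape,bool))
b=P[np.hypot(P[:,0]-.511,P[:,1]+.288)<.05]; w=b[(b[:,2]>.02)&(b[:,2]<.085)]; print(len(w))
if len(w)>100: print('bowl wall',fitc(w[:,:2],.03,(.511,-.288)))
cv2.imwrite('pics/w2.png',im[:,:,::-1])
plan([.477,-.208,.15],ori(114,-45)); 
E
```

```text
t 3.07 p [ 0.4788 -0.1949  0.2107] z [ 0.296 -0.644 -0.706] y [0.917 0.398 0.021] F [ 1.6 -1.9 -1.2] gap 0.0854 q [-0.77  0.26  0.7   2.36  1.15  0.63 -0.69]
3110
bowl wall (array([ 0.51089011, -0.28770888]), np.float64(0.0002930214316076221))
from [ 0.475  -0.1987  0.2088] d 0.0595 ang 1.2 n 2 t 3.12
[1.77, -0.14, 2.39, 0.05, 0.25, -0.54]
[1.76, -0.12, 2.4, 0.05, 0.25, -0.54]
```

View pics/w2.png

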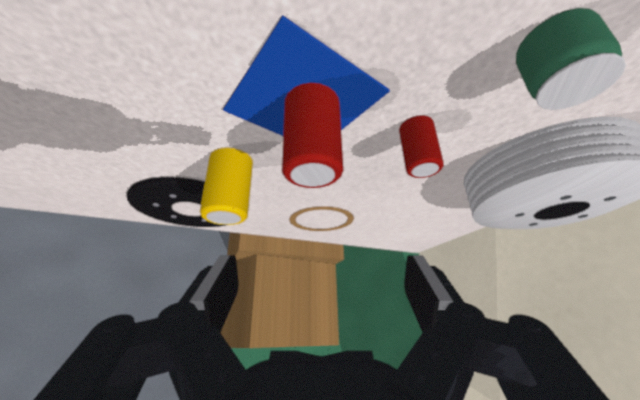

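>>> step_arm:
  moves:
    - [1.8,-0.1,2.4,0,0.3,-0.5]
    - [1.8,-0.1,2.4,0,0.2,-0.5]
    - [0,0,0,0,0,0]

```text
clock: 3.37
eef_pos: [0.4768, -0.2069, 0.147]
orientation: [0.503, 0.776, -0.206, 0.321]
wrist_force: [0.2, 0.0, 0.5]
finger_gap: 0.0848
```

```bash
python3 - <<'E'
from h import *
where()
plan([.5106,-.2855,.064],ori(114,-45),5)
E
```

```text
t 3.37 p [ 0.4768 -0.2069  0.147 ] z [ 0.29  -0.643 -0.709] y [0.913 0.409 0.003] F [0.2 0.  0.5] gap 0.0848 q [-0.72  0.46  0.71  2.4   1.35  0.45 -0.94]
from [ 0.4768 -0.2069  0.147 ] d 0.1192 ang 0.3 n 5 t 3.37
[-0.04, -0.03, 2.38, 0.04, -0.03, -0.0]
[-0.04, -0.03, 2.38, 0.04, -0.03, -0.0]
[-0.04, -0.03, 2.38, 0.04, -0.03, -0.0]
[-0.04, -0.03, 2.38, 0.04, -0.03, -0.0]
[-0.04, -0.02, 2.38, 0.04, -0.03, -0.0]
```

>>> step_arm:
  moves:
    - [0,0,2.4,0,0,0]
    - [0,0,2.4,0,0,0]
    - [0,0,2.4,0,0,0]

```text
clock: 3.62
eef_pos: [0.502, -0.2505, 0.0977]
orientation: [0.501, 0.777, -0.204, 0.323]
wrist_force: [1.4, 0.9, 0.7]
finger_gap: 0.0851
```

```bash
python3 - <<'E'
from h import *
where()
plan([.5106,-.2855,.064],ori(114,-45),2)
E
```

```text
t 3.62 p [ 0.502  -0.2505  0.0977] z [ 0.298 -0.641 -0.708] y [0.91  0.415 0.006] F [1.4 0.9 0.7] gap 0.0851 q [-0.55  0.63  0.67  2.35  1.73  0.35 -1.31]
from [ 0.502  -0.2505  0.0977] d 0.0493 ang 0.7 n 2 t 3.62
[-0.06, -0.35, 2.44, 0.32, -0.03, 0.07]
[-0.06, -0.33, 2.44, 0.32, -0.03, 0.07]
```

>>> step_arm:
  moves:
    - [0,-0.6,1.6,0.6,0,0.1]
    - [0,-0.1,1.6,0,0,0]
    - [0,0,1.6,0,0,0]
    - [0,0,0,0,0,0]

```text
clock: 3.95
eef_pos: [0.518, -0.287, 0.0679]
orientation: [0.502, 0.773, -0.207, 0.328]
wrist_force: [-0.1, -1.1, 0.9]
finger_gap: 0.0855
```

```bash
python3 - <<'E'
from h import *
where()
plan([.5106,-.2855,.064],ori(114,-45),1)
E
```

```text
t 3.95 p [ 0.518  -0.287   0.0679] z [ 0.299 -0.649 -0.7  ] y [0.912 0.411 0.009] F [-0.1 -1.1  0.9] gap 0.0855 q [-0.39  0.69  0.56  2.3   1.93  0.39 -1.47]
from [ 0.518  -0.287   0.0679] d 0.0085 ang 0.8 n 1 t 3.95
[0.59, -0.61, -0.04, 0.55, 0.61, -0.17]
```

>>> step_arm:
  moves:
    - [0.6,-0.6,0,0.5,0.6,0]
    - [0,0,0,0,0,0]

```text
clock: 4.12
eef_pos: [0.5125, -0.2853, 0.0662]
orientation: [0.505, 0.773, -0.207, 0.323]
wrist_force: [-0.4, 0.7, -0.1]
finger_gap: 0.0853
```

```bash
python3 - <<'E'
from h import *
where()
plan([.5106,-.2855,.064],ori(114,-45),1)
E
```

```text
t 4.12 p [ 0.5125 -0.2853  0.0662] z [ 0.292 -0.646 -0.705] y [0.914 0.405 0.007] F [-0.4  0.7 -0.1] gap 0.0853 q [-0.39  0.69  0.56  2.31  1.93  0.38 -1.47]
from [ 0.5125 -0.2853  0.0662] d 0.0029 ang 0.4 n 1 t 4.12
[0.2, -0.18, 0.12, 0.21, 0.13, -0.36]
```

>>> step_arm:
  moves:
    - [0.2,-0.2,0.1,0.2,0.1,-0.3]
    - [0,0,0,0,0,0]
    - [0,0,0,0,0,0]
    - [0,0,0,0,0,0]
    - [0,0,0,0,0,0]
    - [0,0,0,0,0,0]
  jaw: 1
  newtons: 60

```text
clock: 4.62
eef_pos: [0.5117, -0.2811, 0.0667]
orientation: [0.502, 0.776, -0.206, 0.323]
wrist_force: [-0.3, 0.4, -0.8]
finger_gap: 0.0574
```

```bash
python3 - <<'E'
from h import *
where()
E
```

```text
t 4.62 p [ 0.5117 -0.2811  0.0667] z [ 0.294 -0.643 -0.707] y [0.911 0.412 0.004] F [-0.3  0.4 -0.8] gap 0.0574 q [-0.4   0.69  0.56  2.31  1.92  0.38 -1.47]
```

>>> step_arm:
  moves:
    - [-0.7,0,-0.7,0,0,0]
    - [-1.4,0,-1.4,0,0,0]
    - [-2.0,0,-2.0,0,0,0]
    - [-2.0,0,-2.0,0,0,0]
    - [-2.0,0,-2.0,0,0,0]

```text
clock: 5.03
eef_pos: [0.5094, -0.2806, 0.1608]
orientation: [0.5, 0.777, -0.209, 0.319]
wrist_force: [0.1, 0.9, -1.7]
finger_gap: 0.0577
```

```bash
python3 - <<'E'
from h import *
where()
im,d=get_image('side'); cv2.imwrite('pics/s2.png',cv2.resize(im[100:400,180:500,::-1],None,fx=2,fy=2))
im,d=get_image('wrist'); print(np.median(d[d>0]))
plan([.5377,-.02,.22],ori(113.9,0))
E
```

```text
t 5.03 p [ 0.5094 -0.2806  0.1608] z [ 0.288 -0.644 -0.709] y [ 0.911  0.412 -0.005] F [ 0.1  0.9 -1.7] gap 0.0577 q [-0.67  0.56  0.91  2.31  1.34  0.24 -0.79]
0.25536487
from [ 0.5104 -0.2812  0.1622] d 0.2689 ang 44.9 n 7 t 5.13
[1.71, 1.89, -2.88, 0.01, 6.42, 0.05]
[2.02, 1.89, -2.67, 0.01, 6.42, 0.05]
[2.31, 1.88, -2.42, 0.01, 6.42, 0.05]
[2.57, 1.88, -2.15, 0.01, 6.42, 0.05]
[2.79, 1.88, -1.85, 0.01, 6.42, 0.05]
[2.99, 1.88, -1.53, 0.01, 6.42, 0.05]
[3.14, 1.87, -1.18, 0.01, 6.42, 0.05]
```

View pics/s2.png

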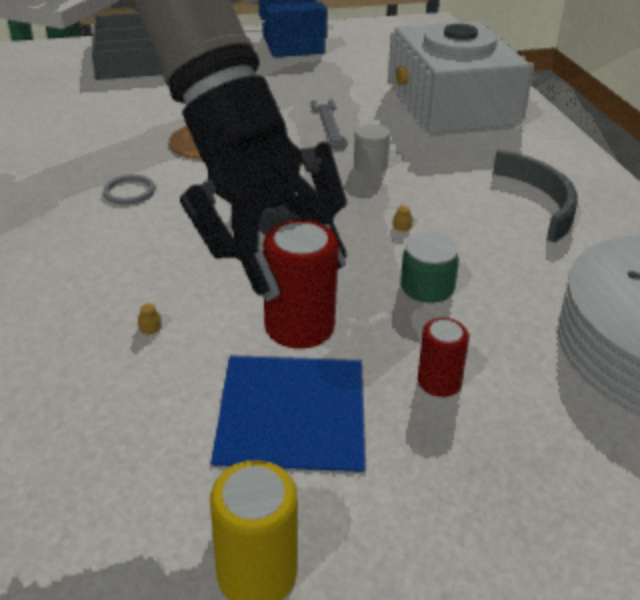

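The bowl is held upright at (300,285) in the crop, clear of the mat. I'll carry it over and turn it.

>>> step_arm:
  moves:
    - [1.7,1.9,-2.9,0,6.4,0]
    - [2.0,1.9,-2.7,0,6.4,0]
    - [2.3,1.9,-2.4,0,6.4,0]
    - [2.6,1.9,-2.1,0,6.4,0]
    - [2.8,1.9,-1.8,0,6.4,0]
    - [3.0,1.9,-1.5,0,6.4,0]
    - [3.1,1.9,-1.2,0,6.4,0]

```text
clock: 5.72
eef_pos: [0.5276, -0.0699, 0.176]
orientation: [0.549, 0.832, -0.05, 0.062]
wrist_force: [0.4, -0.6, -2.3]
finger_gap: 0.0576
```

```bash
python3 - <<'E'
from h import *
where()
plan([.538,.0177,.18],ori(113.9,45))
E
```

```text
t 5.72 p [ 0.5276 -0.0699  0.176 ] z [ 0.049 -0.152 -0.987] y [ 0.92   0.393 -0.015] F [ 0.4 -0.6 -2.3] gap 0.0576 q [-0.27  0.32  0.23  2.03  0.12  0.77  0.27]
from [ 0.5276 -0.0699  0.176 ] d 0.0883 ang 54.1 n 8 t 5.72
[0.93, 0.55, -0.21, -0.07, 6.76, -0.13]
[0.95, 0.55, -0.1, -0.07, 6.76, -0.13]
[0.95, 0.55, 0.02, -0.07, 6.76, -0.13]
[0.94, 0.55, 0.13, -0.07, 6.76, -0.13]
[0.92, 0.56, 0.24, -0.07, 6.76, -0.13]
[0.89, 0.56, 0.35, -0.07, 6.76, -0.13]
[0.84, 0.56, 0.45, -0.07, 6.76, -0.13]
[0.78, 0.56, 0.55, -0.07, 6.76, -0.13]
```

>>> step_arm:
  moves:
    - [0.9,0.5,-0.2,0,6.8,0]
    - [0.9,0.5,-0.1,0,6.8,0]
    - [0.9,0.5,0,0,6.8,0]
    - [0.9,0.5,0.1,0,6.8,0]
    - [0.9,0.6,0.2,0,6.8,0]
    - [0.9,0.6,0.3,0,6.8,0]
    - [0.8,0.6,0.5,0,6.8,0]
    - [0.8,0.6,0.5,0,6.8,0]

```text
clock: 6.38
eef_pos: [0.537, 0.0207, 0.1802]
orientation: [0.512, 0.759, 0.208, -0.344]
wrist_force: [-0.1, -0.1, -2.9]
finger_gap: 0.0576
```

```bash
python3 - <<'E'
from h import *
where()
plan([.538,.0177,.15],ori(113.9,45))
E
```

```text
t 6.38 p [0.537  0.0207 0.1802] z [-0.309  0.668 -0.677] y [ 0.92   0.39  -0.036] F [-0.1 -0.1 -2.9] gap 0.0576 q [ 0.21  0.64 -0.03  1.72 -0.64  1.38  0.89]
from [0.537  0.0207 0.1802] d 0.0303 ang 3.3 n 1 t 6.38
[-2.43, 0.08, 1.81, -0.75, -2.38, -2.16]
```

>>> step_arm:
  moves:
    - [-1.2,0,0.9,-0.4,-1.2,-1.1]
    - [-1.2,0,0.9,-0.4,-1.2,-1.1]
    - [0,0,0,0,0,0]

```text
clock: 6.63
eef_pos: [0.533, 0.0115, 0.1404]
orientation: [0.511, 0.769, 0.201, -0.328]
wrist_force: [-1.0, -0.5, -1.7]
finger_gap: 0.0576
```

```bash
cat >> h.py <<'E'
def fitcyl(p,c0,a0):
    # cylinder r=.03: axis through c (perp offset), dir a; returns centre of axial extent
    a0=np.array(a0)/np.linalg.norm(a0); u=np.linalg.svd(a0[None])[2][1:]
    def ax(v): a=a0+v[0]*u[0]+v[1]*u[1]; return a/np.linalg.norm(a), np.array(c0)+v[2]*u[0]+v[3]*u[1]
    def f(v):
        a,c=ax(v); q=p-c; return np.linalg.norm(q-np.outer(q@a,a),axis=1)-.03
    r=least_squares(f,[0,0,0,0],loss='soft_l1',f_scale=.0015); a,c=ax(r.x); k=abs(f(r.x))<.004
    t=(p[k]-c)@a; lo,hi=np.percentile(t,[.5,99.5]); return c+a*(lo+hi)/2,a,hi-lo,np.median(abs(r.fun)),k.sum()
def redpts(cam,c,r):
    im,d=get_image(cam); s=state() if cam=='wrist' else None
    hsv=cv2.cvtColor(im,cv2.COLOR_RGB2HSV); m=((hsv[:,:,0]<8)|(hsv[:,:,0]>172))&(hsv[:,:,1]>130)&(hsv[:,:,2]>40)
    m=cv2.erode(m.astype(np.uint8),np.ones((3,3)))>0
    P=cloud(cam,camT(cam,s),d,m); return P[np.linalg.norm(P-np.array(c),axis=1)<r],im
E
python3 - <<'E'
from h import *
where()
h=np.array([.405,-.914,0])
A=[]
for cam in ['top','side']:
    P,im=redpts(cam,[.53,.03,.148],.09); A.append(P)
    print(cam,len(P)); 
    if len(P)>50: print([np.round(x,4) for x in fitcyl(P,[.532,.03,.148],h)])
P=np.vstack(A); print([np.round(x,4) for x in fitcyl(P,[.532,.03,.148],h)])
cv2.imwrite('pics/s3.png',cv2.resize(im[100:300,200:440,::-1],None,fx=3,fy=3))
E
```

```text
t 6.63 p [0.533  0.0115 0.1404] z [-0.299  0.645 -0.703] y [ 0.917  0.398 -0.026] F [-1.  -0.5 -1.7] gap 0.0576 q [ 0.21  0.67 -0.03  1.75 -0.62  1.31  0.94]
top 714
[array([0.5257, 0.0271, 0.1361]), array([ 0.3888, -0.9213, -0.0079]), np.float64(0.0769), np.float64(0.0009), np.int64(711)]
side 116
[array([0.529 , 0.0251, 0.1389]), array([ 0.4206, -0.9071,  0.018 ]), np.float64(0.0858), np.float64(0.0007), np.int64(116)]
[array([0.5274, 0.0248, 0.1362]), array([ 0.4126, -0.9108, -0.0121]), np.float64(0.083), np.float64(0.001), np.int64(821)]
```

View pics/s3.png

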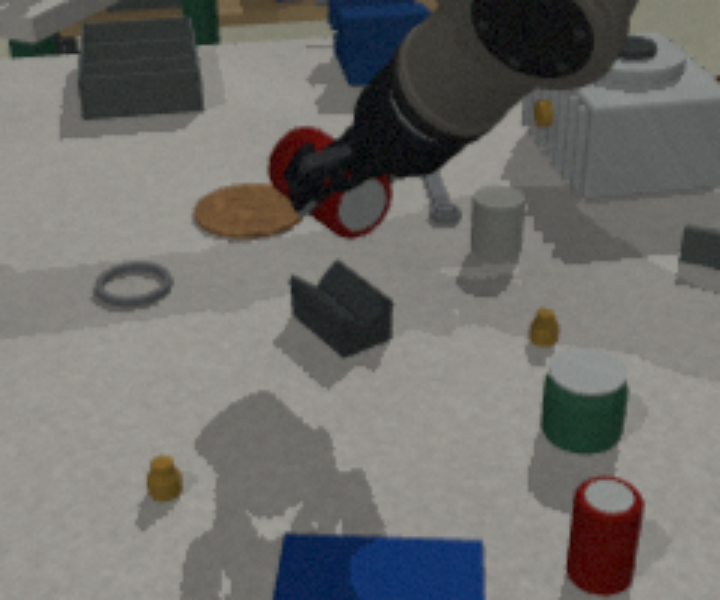

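Bowl level and aligned with the groove; mid offset from TCP is (-6,14,-4) mm. I'll descend to just above.

```bash
python3 - <<'E'
from h import *
where(); plan([.538,.0178,.072],ori(113.9,45),4)
E
```

```text
t 6.73 p [0.5342 0.0123 0.1431] z [-0.297  0.646 -0.703] y [ 0.917  0.398 -0.022] F [ 0.6  0.5 -1.4] gap 0.0578 q [ 0.21  0.67 -0.03  1.75 -0.63  1.31  0.94]
from [0.5342 0.0123 0.1431] d 0.0714 ang 1.4 n 4 t 6.73
[-1.2, 0.18, 1.31, -0.14, -0.08, -0.31]
[-1.2, 0.17, 1.31, -0.14, -0.08, -0.31]
[-1.2, 0.16, 1.31, -0.14, -0.08, -0.31]
[-1.19, 0.15, 1.32, -0.14, -0.08, -0.31]
```

>>> step_arm:
  moves:
    - [-1.2,0.2,1.3,-0.1,-0.1,-0.3]
    - [-1.2,0.2,1.3,-0.1,-0.1,-0.3]
    - [-1.2,0.2,1.3,-0.2,-0.1,-0.3]
    - [-0.9,0.1,0.9,-0.2,0,-0.3]
    - [0,0,0,0,0,0]
    - [0,0,0,0,0,0]

```text
clock: 7.23
eef_pos: [0.5399, 0.017, 0.0768]
orientation: [0.505, 0.774, 0.207, -0.321]
wrist_force: [-0.4, -0.5, -2.3]
finger_gap: 0.0575
```

```bash
python3 - <<'E'
from h import *
h=np.array([.405,-.914,0]); A=[]
for cam in ['top','side']:
    P,im=redpts(cam,[.53,.03,.07],.09); A.append(P)
where();P=np.vstack(A); print([np.round(x,4) for x in fitcyl(P,[.532,.03,.068],h)])
plan([.538,.0178,.066],ori(113.9,45),1)
E
```

```text
t 7.33 p [0.5401 0.0169 0.0773] z [-0.287  0.643 -0.71 ] y [ 0.914  0.405 -0.003] F [-0.2  0.5 -2.1] gap 0.0576 q [ 0.21  0.76 -0.04  1.75 -0.64  1.21  1.01]
[array([0.5342, 0.0303, 0.0723]), array([ 0.4203, -0.9074, -0.0026]), np.float64(0.0824), np.float64(0.001), np.int64(769)]
from [0.5401 0.0169 0.0773] d 0.0115 ang 0.3 n 1 t 7.33
[-0.67, -0.15, 0.92, -0.11, 0.21, -0.13]
```

>>> step_arm:
  moves:
    - [-0.3,-0.1,0.3,0,0,0]
    - [-0.3,0,0.3,0,0,0]
    - [0,0,0,0,0,0]

```text
clock: 7.58
eef_pos: [0.5403, 0.0159, 0.0701]
orientation: [0.505, 0.775, 0.207, -0.319]
wrist_force: [-0.1, 0.2, -1.2]
finger_gap: 0.058
```

>>> step_arm:
  moves:
    - [-0.15,0,0.15,0,0,0]
    - [0,0,0,0,0,0]

```text
clock: 7.75
eef_pos: [0.5405, 0.0158, 0.0683]
orientation: [0.505, 0.775, 0.207, -0.318]
wrist_force: [-0.8, 0.5, -2.0]
finger_gap: 0.0575
```

>>> step_arm:
  moves:
    - [-0.15,0,0.15,0,0,0]
    - [0,0,0,0,0,0]

```text
clock: 7.92
eef_pos: [0.5407, 0.0157, 0.0662]
orientation: [0.505, 0.775, 0.207, -0.318]
wrist_force: [0.2, -0.4, -2.8]
finger_gap: 0.0581
```

>>> step_arm:
  moves:
    - [-0.15,0,0.15,0,0,0]
    - [0,0,0,0,0,0]

```text
clock: 8.08
eef_pos: [0.5407, 0.0157, 0.0648]
orientation: [0.505, 0.775, 0.208, -0.318]
wrist_force: [-0.9, 0.3, -1.4]
finger_gap: 0.0576
```

>>> step_arm:
  moves:
    - [-0.1,0,0.1,0,0,0]
    - [0,0,0,0,0,0]

```text
clock: 8.25
eef_pos: [0.5407, 0.0156, 0.0648]
orientation: [0.504, 0.775, 0.208, -0.319]
wrist_force: [0.7, 0.5, -2.1]
finger_gap: 0.0576
```

>>> step_arm:
  moves:
    - [-0.15,0,0.15,0,0,0]
    - [0,0,0,0,0,0]

```text
clock: 8.42
eef_pos: [0.5409, 0.0154, 0.065]
orientation: [0.503, 0.775, 0.209, -0.32]
wrist_force: [0.5, 0.2, -2.3]
finger_gap: 0.0575
```

```bash
python3 - <<'E'
from h import *
h=np.array([.405,-.914,0]); A=[]
for cam in ['top','side']:
    P,im=redpts(cam,[.53,.03,.07],.09); A.append(P)
where();P=np.vstack(A); print([np.round(x,4) for x in fitcyl(P,[.532,.03,.06],h)])
E
```

```text
t 8.52 p [0.5411 0.0154 0.0648] z [-0.284  0.646 -0.708] y [0.914 0.405 0.003] F [-1.3 -2.2  4.8] gap 0.0576 q [ 0.22  0.79 -0.04  1.75 -0.65  1.19  1.03]
[array([0.5351, 0.0287, 0.0607]), array([ 0.4235, -0.9059, -0.0013]), np.float64(0.0826), np.float64(0.0009), np.int64(753)]
```

Contact found (Fz rising, axis at 60.7 mm). Releasing.

>>> step_arm:
  moves:
    - [0,0,0,0,0,0]
    - [0,0,0,0,0,0]
    - [0,0,0,0,0,0]
    - [0,0,0,0,0,0]
    - [0,0,0,0,0,0]
    - [0,0,0,0,0,0]
    - [0,0,0,0,0,0]
  jaw: -1

```text
clock: 9.1
eef_pos: [0.5413, 0.0165, 0.0638]
orientation: [0.503, 0.775, 0.209, -0.319]
wrist_force: [0.0, 0.3, 0.5]
finger_gap: 0.0854
```

```bash
python3 - <<'E'
from h import *
h=np.array([.405,-.914,0]); A=[]
for cam in ['top','side']:
    P,im=redpts(cam,[.53,.03,.07],.09); A.append(P)
where();P=np.vstack(A); print([np.round(x,4) for x in fitcyl(P,[.532,.03,.06],h)])
E
```

```text
t 9.20 p [0.5412 0.0164 0.0638] z [-0.284  0.646 -0.708] y [0.914 0.405 0.003] F [-0.  -0.7 -0.4] gap 0.0854 q [ 0.22  0.79 -0.04  1.75 -0.65  1.19  1.03]
[array([0.535 , 0.0278, 0.0602]), array([ 0.4175, -0.9087, -0.0029]), np.float64(0.0829), np.float64(0.0009), np.int64(772)]
```

>>> step_arm:
  moves:
    - [0,0,-1.5,0,0,0]
    - [0,0,-3,0,0,0]
    - [0,0,-3.5,0,0,0]
    - [0,0,-3.5,0,0,0]

```text
clock: 9.53
eef_pos: [0.5693, -0.0526, 0.1432]
orientation: [0.5, 0.774, 0.207, -0.328]
wrist_force: [1.2, 0.1, 0.2]
finger_gap: 0.0856
```

```bash
python3 - <<'E'
from h import *
where(); plan([.535,.03,.25],ori(113.9,0))
E
```

```text
t 9.53 p [ 0.5693 -0.0526  0.1432] z [-0.301  0.649 -0.699] y [ 0.91   0.414 -0.007] F [1.2 0.1 0.2] gap 0.0856 q [ 0.27  0.74  0.    1.6  -0.58  1.42  0.98]
from [ 0.5693 -0.0526  0.1432] d 0.1393 ang 45.6 n 7 t 9.53
[1.98, 0.03, -0.15, -0.09, -6.52, 0.05]
[1.95, 0.03, -0.38, -0.09, -6.52, 0.05]
[1.9, 0.03, -0.6, -0.09, -6.52, 0.05]
[1.82, 0.03, -0.81, -0.09, -6.52, 0.05]
[1.71, 0.03, -1.01, -0.09, -6.52, 0.05]
[1.59, 0.03, -1.2, -0.09, -6.52, 0.05]
[1.44, 0.03, -1.37, -0.09, -6.52, 0.05]
```

>>> step_arm:
  moves:
    - [2.0,0,-0.3,0,-6.5,0]
    - [2.0,0,-0.5,0,-6.5,0]
    - [1.9,0,-0.6,0,-6.5,0]
    - [1.8,0,-0.8,0,-6.5,0]
    - [1.7,0,-1.0,0,-6.5,0]
    - [1.6,0,-1.2,0,-6.5,0]
    - [1.4,0,-1.4,0,-6.5,0]

```text
clock: 10.12
eef_pos: [0.54, 0.0119, 0.2535]
orientation: [0.554, 0.832, -0.01, 0.014]
wrist_force: [-0.4, 1.4, -0.4]
finger_gap: 0.0852
```

```bash
python3 - <<'E'
from h import *
where(); plan([.496,.116,.16],ori(113.9,-45))
E
```

```text
t 10.12 p [0.54   0.0119 0.2535] z [ 0.013 -0.032 -0.999] y [ 0.923  0.386 -0.   ] F [-0.4  1.4 -0.4] gap 0.0852 q [-0.29  0.25  0.16  1.9  -0.01  0.99  0.26]
from [0.54   0.0119 0.2535] d 0.1467 ang 43.0 n 7 t 10.12
[1.66, -0.01, 1.28, -0.07, -6.15, -0.16]
[1.79, -0.0, 1.09, -0.07, -6.15, -0.16]
[1.89, 0.0, 0.9, -0.07, -6.15, -0.16]
[1.98, 0.01, 0.69, -0.07, -6.15, -0.16]
[2.04, 0.01, 0.47, -0.07, -6.15, -0.16]
[2.08, 0.02, 0.25, -0.07, -6.15, -0.16]
[2.1, 0.02, 0.03, -0.07, -6.15, -0.16]
```

>>> step_arm:
  moves:
    - [1.8,0,0.9,0,-6.2,-0.1]
    - [1.9,0,0.9,0,-6.2,-0.2]
    - [1.9,0,0.9,0,-6.2,-0.2]
    - [2.0,0,0.7,0,-6.2,-0.2]
    - [2.0,0,0.5,0,-6.2,-0.2]
    - [2.1,0,0.2,0,-6.2,-0.2]
    - [2.1,0,0,0,-6.2,-0.2]

```text
clock: 10.7
eef_pos: [0.5029, 0.1255, 0.1804]
orientation: [0.506, 0.768, -0.2, 0.339]
wrist_force: [0.7, -0.1, -0.7]
finger_gap: 0.0853
```

```bash
python3 - <<'E'
from h import *
h=np.array([.405,-.914,0]); A=[]
for cam in ['top','side','wrist']:
    P,im=redpts(cam,[.53,.03,.07],.09); A.append(P)
    if cam=='wrist': cv2.imwrite('pics/w3.png',im[:,:,::-1])
    if len(P)>80: print(cam,[np.round(x,4) for x in fitcyl(P,[.532,.03,.06],h)])
where(); plan([.530,.0387,.062],ori(113.9,-45),5)
E
```

```text
top [array([0.5335, 0.0301, 0.0601]), array([ 0.3993, -0.9168, -0.0015]), np.float64(0.0765), np.float64(0.001), np.int64(620)]
side [array([0.536 , 0.0277, 0.061 ]), array([ 0.41  , -0.9121, -0.0075]), np.float64(0.0837), np.float64(0.0007), np.int64(512)]
wrist [array([0.5311, 0.0302, 0.0654]), array([ 0.3964, -0.9179,  0.0184]), np.float64(0.0847), np.float64(0.0024), np.int64(4674)]
t 10.85 p [0.501  0.1275 0.1769] z [ 0.316 -0.649 -0.692] y [0.91  0.415 0.027] F [-0.2 -1.   0.2] gap 0.0854 q [-0.95  0.47  0.19  2.07  0.79  1.07 -0.91]
from [0.501  0.1275 0.1769] d 0.1481 ang 2.0 n 5 t 10.85
[0.37, -0.27, 2.93, 0.3, 0.23, -0.13]
[0.36, -0.25, 2.93, 0.3, 0.23, -0.13]
[0.35, -0.24, 2.93, 0.3, 0.23, -0.13]
[0.33, -0.22, 2.93, 0.3, 0.23, -0.13]
[0.32, -0.21, 2.94, 0.3, 0.23, -0.13]
```

View pics/w3.png

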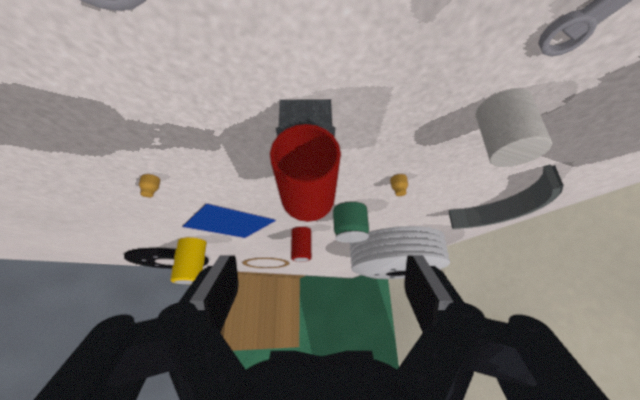

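The bowl lies in the groove with its mouth facing the camera at (306,150). Now the side approach.

>>> step_arm:
  moves:
    - [0.9,-0.6,0,0.7,0.6,-0.3]
    - [0.9,-0.6,1.5,0.7,0.6,-0.3]
    - [0,0,2.5,0,0,0]
    - [0,0,2.5,0,0,0]
    - [0,0,0,0,0,0]

```text
clock: 11.27
eef_pos: [0.5043, 0.0903, 0.1178]
orientation: [0.509, 0.774, -0.204, 0.317]
wrist_force: [-0.4, -0.8, -0.3]
finger_gap: 0.0856
```

```bash
python3 - <<'E'
from h import *
where(); plan([.530,.0387,.062],ori(113.9,-45),3)
E
```

```text
t 11.27 p [0.5043 0.0903 0.1178] z [ 0.282 -0.639 -0.715] y [0.917 0.398 0.006] F [-0.4 -0.8 -0.3] gap 0.0856 q [-0.88  0.55  0.2   2.12  0.83  0.93 -0.95]
from [0.5043 0.0903 0.1178] d 0.0803 ang 0.9 n 3 t 11.27
[-0.07, 0.09, 2.67, -0.02, -0.23, -0.19]
[-0.06, 0.09, 2.67, -0.02, -0.23, -0.19]
[-0.05, 0.09, 2.67, -0.02, -0.23, -0.19]
```

>>> step_arm:
  moves:
    - [-0.1,0.1,2.4,0,-0.2,-0.2]
    - [-0.1,0.1,2.4,0,-0.2,-0.2]
    - [0,0,1.6,0,-0.2,-0.2]
    - [0,0,0,0,0,0]

```text
clock: 11.6
eef_pos: [0.5268, 0.0453, 0.0758]
orientation: [0.51, 0.772, -0.206, 0.318]
wrist_force: [-0.0, 0.4, 0.5]
finger_gap: 0.0854
```

```bash
python3 - <<'E'
from h import *
where(); plan([.530,.0387,.062],ori(113.9,-45),1)
E
```

```text
t 11.60 p [0.5268 0.0453 0.0758] z [ 0.281 -0.642 -0.713] y [0.919 0.395 0.007] F [-0.   0.4  0.5] gap 0.0854 q [-0.82  0.64  0.25  2.14  0.92  0.81 -1.  ]
from [0.5268 0.0453 0.0758] d 0.0156 ang 0.9 n 1 t 11.6
[0.45, 0.03, 1.49, -0.18, -0.48, -0.71]
```

>>> step_arm:
  moves:
    - [0.3,0,0.9,-0.1,-0.3,-0.4]
    - [0.2,0,0.8,-0.1,-0.2,-0.3]
    - [0,0,0,0,0,0]

```text
clock: 11.85
eef_pos: [0.5314, 0.0375, 0.0616]
orientation: [0.506, 0.773, -0.207, 0.321]
wrist_force: [-0.7, 0.3, 0.3]
finger_gap: 0.0856
```

```bash
python3 - <<'E'
from h import *
where(); plan([.530,.0387,.062],ori(113.9,-45),1)
E
```

```text
t 11.85 p [0.5314 0.0375 0.0616] z [ 0.287 -0.645 -0.709] y [0.916 0.402 0.005] F [-0.7  0.3  0.3] gap 0.0856 q [-0.82  0.67  0.26  2.14  0.96  0.77 -1.03]
from [0.5314 0.0375 0.0616] d 0.0019 ang 0.4 n 1 t 11.85
[0.08, -0.08, -0.15, 0.08, -0.12, -0.33]
```

>>> step_arm:
  moves:
    - [0,0,0,0,0,0]
    - [0,0,0,0,0,0]
    - [0,0,0,0,0,0]
    - [0,0,0,0,0,0]
    - [0,0,0,0,0,0]
    - [0,0,0,0,0,0]
  jaw: 1
  newtons: 75

```text
clock: 12.35
eef_pos: [0.53, 0.0397, 0.0624]
orientation: [0.506, 0.774, -0.206, 0.32]
wrist_force: [-0.3, -0.7, -0.9]
finger_gap: 0.0575
```

>>> step_arm:
  moves:
    - [-0.7,0,-0.7,0,0,0]
    - [-1.4,0,-1.4,0,0,0]
    - [-2.0,0,-2.0,0,0,0]
    - [-2.0,0,-2.0,0,0,0]
    - [-2.0,0,-2.0,0,0,0]
    - [0,0,0,0,0,0]

```text
clock: 12.85
eef_pos: [0.5297, 0.0409, 0.1827]
orientation: [0.504, 0.776, -0.206, 0.319]
wrist_force: [0.7, -0.4, -1.7]
finger_gap: 0.0575
```

```bash
python3 - <<'E'
from h import *
h=np.array([.405,-.914,0]); A=[]; s=state(); c=s['eef_pos']
for cam in ['top','side']:
    P,im=redpts(cam,c,.09); A.append(P)
P=np.vstack(A); print(len(P),[np.round(x,4) for x in fitcyl(P,c,h)])
where(); plan([.50,.14,.21],ori(113.9,0))
E
```

```text
1188 [array([0.5357, 0.0284, 0.1802]), array([ 0.4158, -0.9093, -0.0168]), np.float64(0.0796), np.float64(0.0008), np.int64(1171)]
t 12.95 p [0.5282 0.0409 0.179 ] z [ 0.285 -0.641 -0.712] y [ 0.913  0.408 -0.001] F [-0.4  1.3 -1.7] gap 0.0577 q [-0.82  0.43  0.24  2.11  0.85  0.96 -0.79]
from [0.5282 0.0409 0.179 ] d 0.1076 ang 44.6 n 7 t 12.95
[0.73, 0.21, -1.34, -0.0, 6.37, 0.03]
[0.87, 0.21, -1.25, -0.0, 6.37, 0.03]
[1.01, 0.21, -1.14, -0.0, 6.37, 0.03]
[1.13, 0.21, -1.03, -0.0, 6.37, 0.03]
[1.23, 0.21, -0.9, -0.0, 6.37, 0.03]
[1.32, 0.21, -0.75, -0.0, 6.37, 0.03]
[1.4, 0.21, -0.6, -0.0, 6.37, 0.03]
```

>>> step_arm:
  moves:
    - [0.7,0.2,-1.4,0,6.4,0]
    - [0.9,0.2,-1.4,0,6.4,0]
    - [1.0,0.2,-1.3,0,6.4,0]
    - [1.1,0.2,-1.1,0,6.4,0]
    - [1.2,0.2,-1.0,0,6.4,0]
    - [1.3,0.2,-0.8,0,6.4,0]
    - [1.4,0.2,-0.6,0,6.4,0]

```text
clock: 13.53
eef_pos: [0.4906, 0.1486, 0.2088]
orientation: [0.539, 0.842, 0.002, -0.019]
wrist_force: [-0.3, -0.8, -3.1]
finger_gap: 0.0577
```

```bash
python3 - <<'E'
from h import *
where(); plan([.479,.2486,.17],ori(113.9,45))
E
```

```text
t 13.53 p [0.4906 0.1486 0.2088] z [-0.029  0.024 -0.999] y [ 0.908  0.419 -0.016] F [-0.3 -0.8 -3.1] gap 0.0577 q [-0.41  0.27  0.02  1.97 -0.05  0.91  0.07]
from [0.4906 0.1486 0.2088] d 0.1079 ang 43.1 n 7 t 13.53
[1.35, 0.46, 0.59, -0.18, 6.15, 0.06]
[1.28, 0.45, 0.74, -0.18, 6.15, 0.06]
[1.19, 0.45, 0.87, -0.18, 6.15, 0.06]
[1.09, 0.45, 0.99, -0.18, 6.15, 0.06]
[0.98, 0.44, 1.11, -0.18, 6.15, 0.06]
[0.85, 0.44, 1.21, -0.18, 6.15, 0.06]
[0.72, 0.43, 1.29, -0.18, 6.15, 0.06]
```

>>> step_arm:
  moves:
    - [1.3,0.5,0.3,-0.2,6.2,0]
    - [1.3,0.5,0.5,-0.2,6.2,0]
    - [1.2,0.4,0.7,-0.2,6.2,0]
    - [1.1,0.4,1.0,-0.2,6.2,0]
    - [1.0,0.4,1.1,-0.2,6.2,0]
    - [0.9,0.4,1.2,-0.2,6.2,0]
    - [0.7,0.4,1.3,-0.2,6.2,0]
    - [0,0,0,0,0,0]

```text
clock: 14.2
eef_pos: [0.4767, 0.2489, 0.1707]
orientation: [0.501, 0.765, 0.22, -0.339]
wrist_force: [-0.3, -0.7, -1.8]
finger_gap: 0.0577
```

```bash
cat > m.py <<'E'
from h import *
A=[]; s=state(); c=s['eef_pos']
for cam in ['top','side']:
    P,im=redpts(cam,c,.09)
    if cam=='side': cv2.imwrite('pics/s4.png',cv2.resize(im[60:260,200:440,::-1],None,fx=3,fy=3))
    if len(P)>80: print(cam,len(P),[np.round(x,4) for x in fitcyl(P,c,[0,0,1.])],'zmin',round(P[:,2].min(),4)); A.append(P)
P=np.vstack(A); print([np.round(x,4) for x in fitcyl(P,c,[0,0,1.])])
where()
E
python3 m.py; python3 -c "
from h import *
plan([.479,.2486,.10],ori(113.9,45))"
```

```text
top 490 [array([0.4732, 0.2466, 0.1648]), array([0.0364, 0.0578, 0.9977]), np.float64(0.086), np.float64(0.0018), np.int64(379)] zmin 0.1183
side 330 [array([0.4768, 0.2507, 0.1563]), array([-0.001 , -0.0542,  0.9985]), np.float64(0.0606), np.float64(0.0011), np.int64(321)] zmin 0.1241
[array([0.473 , 0.2483, 0.1648]), array([5.530e-02, 7.000e-04, 9.985e-01]), np.float64(0.0874), np.float64(0.0019), np.int64(607)]
t 14.30 p [0.4776 0.249  0.1732] z [-0.295  0.673 -0.678] y [0.915 0.403 0.001] F [ 0.3 -1.  -1.7] gap 0.0577 q [-0.01  0.54 -0.22  1.93 -0.82  1.05  0.76]
from [0.4776 0.249  0.1732] d 0.0733 ang 2.3 n 2 t 14.3
[-2.72, 0.05, 2.45, 0.08, -1.15, -0.02]
[-2.67, 0.05, 2.5, 0.08, -1.15, -0.02]
```

View pics/s4.png

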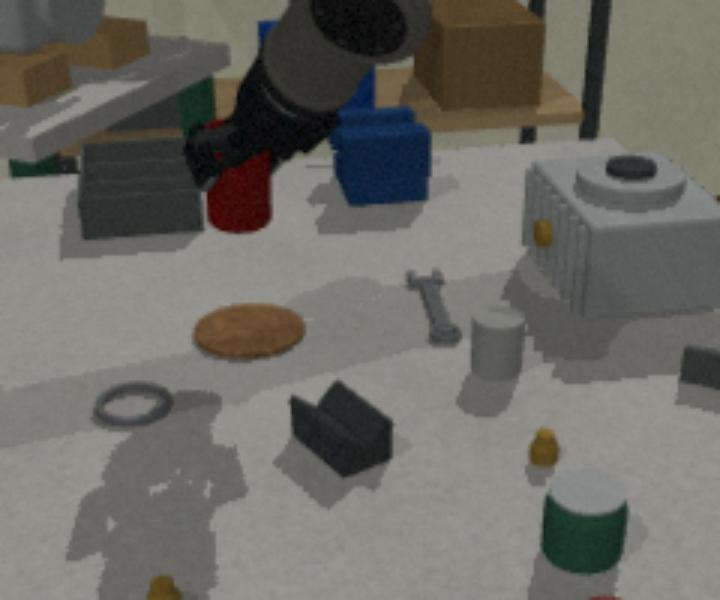

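```bash
python3 -c "
from h import *
plan([.480,.2490,.075],ori(113.9,44),5)"
```

```text
from [0.4776 0.249  0.1732] d 0.0983 ang 3.3 n 5 t 14.3
[-1.46, 0.04, 1.32, 0.03, -0.66, -0.01]
[-1.44, 0.04, 1.33, 0.03, -0.66, -0.01]
[-1.43, 0.04, 1.35, 0.03, -0.66, -0.01]
[-1.41, 0.04, 1.37, 0.03, -0.66, -0.01]
[-1.4, 0.04, 1.38, 0.03, -0.66, -0.01]
```

>>> step_arm:
  moves:
    - [-1.5,0,1.3,0,-0.7,0]
    - [-1.4,0,1.3,0,-0.7,0]
    - [-1.4,0,1.3,0,-0.7,0]
    - [-1.4,0.1,1.4,0,-0.6,0]
    - [-1.0,0.1,1.0,0,-0.6,0]
    - [0,0,0,0,0,0]
    - [0,0,0,0,0,0]

```text
clock: 14.88
eef_pos: [0.4835, 0.2489, 0.0836]
orientation: [0.504, 0.785, 0.2, -0.3]
wrist_force: [0.1, -0.1, -1.7]
finger_gap: 0.0574
```

```bash
python3 m.py; python3 -c "
from h import *
plan([.480,.2490,.066],ori(113.9,44),1)"
```

```text
top 299 [array([0.4802, 0.2456, 0.0767]), array([-0.0397,  0.1002,  0.9942]), np.float64(0.0864), np.float64(0.0013), np.int64(264)] zmin 0.0315
side 296 [array([0.4844, 0.25  , 0.0677]), array([-0.0408,  0.0203,  0.999 ]), np.float64(0.062), np.float64(0.001), np.int64(289)] zmin 0.0366
[array([0.4793, 0.248 , 0.0772]), array([-0.0028,  0.0298,  0.9996]), np.float64(0.0882), np.float64(0.0018), np.int64(472)]
t 14.98 p [0.4837 0.2489 0.0841] z [-0.269  0.618 -0.739] y [0.911 0.412 0.013] F [-0.3 -0.7 -3. ] gap 0.0576 q [-0.05  0.66 -0.21  1.95 -0.81  0.88  0.84]
from [0.4837 0.2489 0.0841] d 0.0185 ang 1.9 n 1 t 14.98
[-1.1, -0.36, 1.44, 0.26, 1.65, 0.81]
```

>>> step_arm:
  moves:
    - [-0.4,-0.2,0.5,0.1,0.9,0.4]
    - [-0.4,-0.1,0.5,0.1,0.9,0.4]
    - [-0.2,0,0.2,0,0,0]
    - [0,0,0,0,0,0]

```text
clock: 15.32
eef_pos: [0.4823, 0.2485, 0.0701]
orientation: [0.505, 0.777, 0.207, -0.314]
wrist_force: [-0.7, 0.5, -2.0]
finger_gap: 0.0575
```

```bash
python3 m.py; python3 -c "
from h import *
plan([.480,.2490,.063],ori(113.9,44),1)"
```

```text
top 335 [array([0.4795, 0.2445, 0.0638]), array([-0.0146,  0.1161,  0.9931]), np.float64(0.0864), np.float64(0.0018), np.int64(257)] zmin 0.0175
side 276 [array([0.483 , 0.2499, 0.0595]), array([-0.0111,  0.0113,  0.9999]), np.float64(0.0703), np.float64(0.001), np.int64(274)] zmin 0.024
[array([0.4782, 0.2476, 0.0644]), array([0.027 , 0.0384, 0.9989]), np.float64(0.0873), np.float64(0.0021), np.int64(440)]
t 15.42 p [0.4824 0.2485 0.0704] z [-0.278  0.639 -0.717] y [0.915 0.404 0.005] F [-0.2  0.5 -1.2] gap 0.0578 q [-0.03  0.7  -0.23  1.95 -0.83  0.88  0.87]
from [0.4824 0.2485 0.0704] d 0.0078 ang 0.3 n 1 t 15.42
[-0.41, -0.2, 0.63, 0.26, -0.15, 0.16]
```

>>> step_arm:
  moves:
    - [-0.2,-0.1,0.2,0,0,0]
    - [-0.15,0,0.15,0,0,0]
    - [0,0,0,0,0,0]

```text
clock: 15.67
eef_pos: [0.4818, 0.248, 0.0653]
orientation: [0.505, 0.777, 0.207, -0.313]
wrist_force: [-0.7, -1.0, -1.4]
finger_gap: 0.0571
```

>>> step_arm:
  moves:
    - [-0.12,0,0.12,0,0,0]
    - [0,0,0,0,0,0]

```text
clock: 15.83
eef_pos: [0.4817, 0.248, 0.0634]
orientation: [0.505, 0.777, 0.207, -0.313]
wrist_force: [-0.1, 0.4, -2.4]
finger_gap: 0.0576
```

>>> step_arm:
  moves:
    - [-0.12,0,0.12,0,0,0]
    - [0,0,0,0,0,0]

```text
clock: 16.0
eef_pos: [0.4818, 0.248, 0.0616]
orientation: [0.505, 0.777, 0.207, -0.313]
wrist_force: [0.4, 0.9, -2.3]
finger_gap: 0.0578
```

>>> step_arm:
  moves:
    - [-0.12,0,0.12,0,0,0]
    - [0,0,0,0,0,0]

```text
clock: 16.17
eef_pos: [0.4821, 0.2482, 0.0601]
orientation: [0.505, 0.777, 0.208, -0.313]
wrist_force: [0.4, -0.2, -2.0]
finger_gap: 0.0578
```

>>> step_arm:
  moves:
    - [-0.1,0,0.1,0,0,0]
    - [0,0,0,0,0,0]

```text
clock: 16.33
eef_pos: [0.4823, 0.248, 0.0602]
orientation: [0.505, 0.777, 0.208, -0.314]
wrist_force: [-0.4, 0.1, -1.7]
finger_gap: 0.0573
```

```bash
python3 m.py
```

```text
top 358 [array([0.4791, 0.2445, 0.0546]), array([-0.0112,  0.1246,  0.9921]), np.float64(0.0856), np.float64(0.0021), np.int64(275)] zmin 0.0074
side 280 [array([0.4836, 0.2497, 0.0426]), array([-0.0017,  0.0199,  0.9998]), np.float64(0.0597), np.float64(0.0012), np.int64(274)] zmin 0.0117
[array([0.4784, 0.2472, 0.0544]), array([0.0171, 0.0541, 0.9984]), np.float64(0.0865), np.float64(0.0023), np.int64(439)]
t 16.43 p [0.4825 0.248  0.06  ] z [-0.277  0.64  -0.716] y [0.915 0.404 0.007] F [ 0.4 -2.   2.5] gap 0.0575 q [-0.02  0.72 -0.23  1.95 -0.84  0.87  0.89]
```

>>> step_arm:
  moves:
    - [-0.1,0,0.1,0,0,0]
    - [0,0,0,0,0,0]

```text
clock: 16.6
eef_pos: [0.4826, 0.2478, 0.0602]
orientation: [0.504, 0.777, 0.209, -0.315]
wrist_force: [-0.0, 0.3, -3.0]
finger_gap: 0.0574
```

```bash
python3 -c "
from h import *
where()"
```

```text
t 16.60 p [0.4826 0.2478 0.0602] z [-0.278  0.642 -0.715] y [0.915 0.404 0.007] F [-0.   0.3 -3. ] gap 0.0574 q [-0.02  0.72 -0.23  1.95 -0.84  0.87  0.89]
```

Supported (height stalls at 60.2 mm, same signature as at the V-block). Release.

>>> step_arm:
  moves:
    - [0,0,0,0,0,0]
    - [0,0,0,0,0,0]
    - [0,0,0,0,0,0]
    - [0,0,0,0,0,0]
    - [0,0,0,0,0,0]
    - [0,0,0,0,0,0]
    - [0,0,0,0,0,0]
  jaw: -1

```text
clock: 17.18
eef_pos: [0.4823, 0.2491, 0.0599]
orientation: [0.504, 0.777, 0.209, -0.315]
wrist_force: [-0.6, 0.1, -0.3]
finger_gap: 0.0849
```

```bash
python3 m.py
```

```text
top 380 [array([0.4811, 0.2433, 0.0542]), array([0.0368, 0.108 , 0.9935]), np.float64(0.0862), np.float64(0.0023), np.int64(302)] zmin 0.0079
side 305 [array([0.4836, 0.2487, 0.0444]), array([ 0.0097, -0.0174,  0.9998]), np.float64(0.0633), np.float64(0.001), np.int64(302)] zmin 0.0107
[array([0.4801, 0.2465, 0.0541]), array([0.0752, 0.033 , 0.9966]), np.float64(0.0867), np.float64(0.0025), np.int64(493)]
t 17.28 p [0.4824 0.249  0.0599] z [-0.278  0.642 -0.714] y [0.914 0.405 0.008] F [ 0.1 -0.7 -0.5] gap 0.0854 q [-0.02  0.72 -0.23  1.95 -0.84  0.87  0.89]
```

Retreating along the tool axis, then a final look.

>>> step_arm:
  moves:
    - [0,0,-1.0,0,0,0]
    - [0,0,-2.0,0,0,0]
    - [0,0,-3.0,0,0,0]
    - [0,0,-3.5,0,0,0]
    - [0,0,-3.5,0,0,0]
    - [0,0,-3.5,0,0,0]
    - [0,0,-3.0,0,0,0]
    - [0,0,0,0,0,0]

```text
clock: 17.95
eef_pos: [0.5376, 0.1156, 0.2075]
orientation: [0.504, 0.777, 0.206, -0.316]
wrist_force: [0.8, -0.1, -0.7]
finger_gap: 0.0854
```

```bash
python3 - <<'E'
from h import *
where()
for cam in ['top','side']:
    P,im=redpts(cam,[.481,.249,.05],.09); w=P[P[:,2]<.085]
    o=w[np.hypot(w[:,0]-.481,w[:,1]-.249)>.027]
    print(cam,len(P),[np.round(x,4) for x in fitcyl(o,[.481,.249,.05],[0,0,1.])],'z',np.round([P[:,2].min(),P[:,2].max()],4))
    for n in ['element','tin','lockring','spanner','union_a']:
        d=None
    cv2.imwrite(f'pics/{cam}9.png',cv2.resize(im[60:300,180:500,::-1],None,fx=2.5,fy=2.5))
E
```

```text
t 17.95 p [0.5376 0.1156 0.2075] z [-0.284  0.639 -0.715] y [0.913 0.408 0.001] F [ 0.8 -0.1 -0.7] gap 0.0854 q [ 0.11  0.55 -0.11  1.77 -0.67  1.27  0.78]
top 511 [array([0.4797, 0.2486, 0.0489]), array([ 0.0305, -0.0075,  0.9995]), np.float64(0.0719), np.float64(0.0012), np.int64(182)] z [0.0076 0.0979]
side 552 [array([0.4835, 0.2486, 0.0488]), array([-0.0164, -0.0049,  0.9999]), np.float64(0.0723), np.float64(0.0011), np.int64(367)] z [0.0116 0.0981]
```

View pics/side9.png

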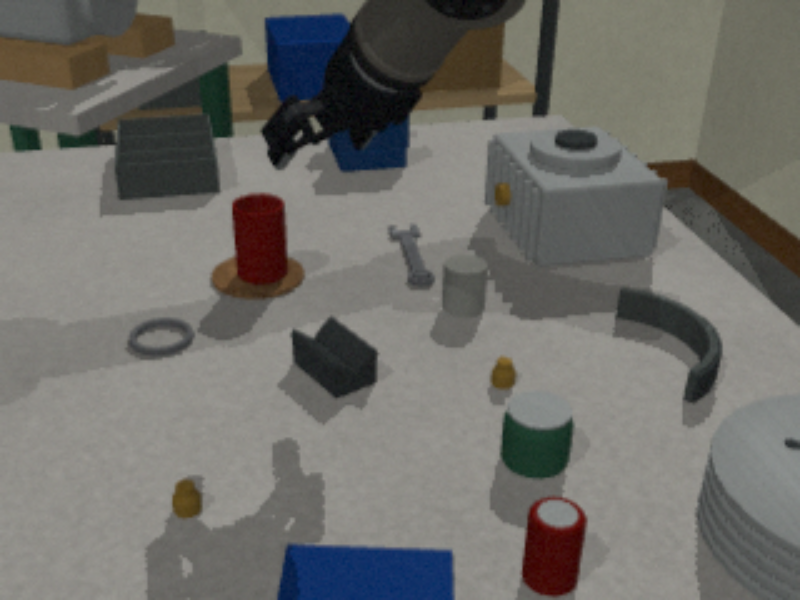

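View pics/top9.png

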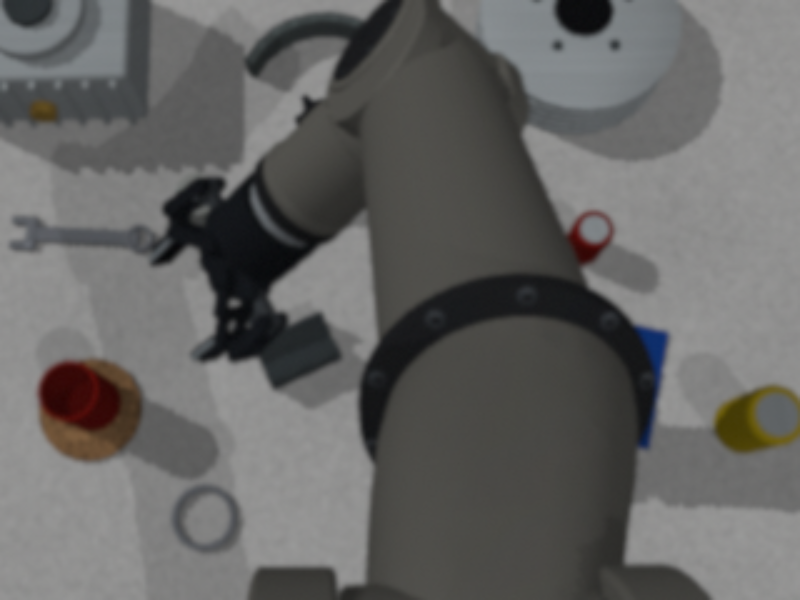

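The bowl stands upright, mouth up, in the middle of the cork disc (side crop (260,240), top crop (80,395)). The gripper is clear and the bystanders look undisturbed. Handing in.

```bash
python3 -c "
from cell import *
print(close_job())"
```

```text
the job is handed in; nothing more can be done
None
```

The red bowl now stands mouth-up on the cork disc, and I handed the job in at about 18 s of the 64 s. `close_job` gives no verdict, so I can't confirm the score.

**What I did:** I gripped the bowl on the mat, turned it 90° and lowered it into the V-groove until it made contact. There I let go, with the fingers fully open for about 0.5 s. I then regripped it from the mouth side, turned it another 90°, set it on the disc in small steps, released it and backed the gripper off.

**In the groove, after release:**
- The bowl's axis was at 60.2 mm height, its middle about 4–5 mm from the groove point, and the direction within about 1° of the groove.

**On the disc, last check:**
- **Position:** the foot centre is about 2–5 mm from the disc centre, against a limit of 27 mm. The bowl's top is at about 98 mm; 96 mm is expected.
- **Tilt:** the top and side cameras gave lean values of about 0.03 and 0.02 rad in different directions. Both are within the 0.1 rad limit and probably noise.
- **Gripper:** it ended more than 10 cm clear of the bowl.

**Less certain points:**
- Before each release the wrist force was noisy and went positive only in some readings. I judged contact mainly from the height no longer dropping.
- The other parts look unmoved in the final pictures, but I did not measure them again, and the arm hid one union from the top camera.

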